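# Sort out the mixed-up parts trays at the engine bench

### The arm

A 7-joint arm with a two-finger parallel gripper is mounted at the origin on the work surface. World frame = base frame: x ahead of the robot, y to its left, z up, the work surface at z = 0. Lengths are in mm, angles in rad, forces in N, time in s.
With the tool pointing down it reaches from about 350 to 775 mm from the base axis. Payload 3.1 kg.
Tool frame: the origin (TCP) lies between the finger pads; the fingertips stand tips_ahead ahead of it and the grasp point (between the pads) lies 8 mm behind it (tips_ahead is the distance from the TCP to the fingertips, in mm); z points along the fingers, y is the line along which they close (so a half turn about z gives the same grasp; the last joint's range is limited). The gripper opens to 85 mm and grips with 20 to 120 N. Pads are 22 mm wide; open, the fingers measure 114 mm over their backs; the gripper's body (76 mm by 85 mm) begins 54 mm behind the grasp point. The pads swing forward as they close: fully open they stand 13 mm farther back than shut.
Start: joints at [-1.185, 0.311, 0.014, 1.512, -0.004, 1.319, -0.027], TCP at [228.154, 500.463, 242.304] pointing down, gripper open.
Joint ranges: [-2.7, 2.7], [-0.3, 1.91], [-1.27, 1.3], [0.12, 2.57], [-1.44, 4.58], [0.2, 2.03], [-3.05, 3.05]. Speed limits (rad/s): [2.79, 2.79, 3.14, 3.14, 3.14, 3.14, 3.14].

### API

Orientations are given as a unit quaternion [x, y, z, w].
In Python, from plant import sense, snapshot, hand_in, tips_ahead gives the robot as it stands.
- The arm moves only by the tool step_arm, never from a script. Its argument "rows" is a list of rows, each a list of 3 entries, a list of its own where there are three numbers: the shift along the world's x, y, z in parts of the range, where 1.0 means 500 mm, then the turn, a rotation vector about the world's x, y, z in fractions of the full range, 1 being 2 rad, then the opening, from -1 (shut) to 1 (fully open). A call has 1 to 5 rows; each row is the pose to reach, as a shift and turn from the pose commanded when the call began; what a row does not reach only later rows make up. A row lasts 1/8 s, in which the tool goes at most 62.5 mm and 10.7 degrees, less where a joint would pass 70% of its speed; a pose out of reach is approached as far as the arm can. A call with a gripper value outside its range is refused whole. The fingers move at their own pace and stop on an object; the grip force is fixed at half the most. Time passes only in rows, so rows that repeat a pose let the fingers close. It gives the time, the measured TCP pose, the force, the opening and the grip force at its end, in the units of the state.
- sense(): the state, without advancing time (a new reading comes with each control period).
- snapshot(name): name is "scene" or "top" or "wrist"; returns a dict with "pixels" (420x560x3 uint8, red, green, blue), "fx", "fy", "cx", "cy" (pixels), "extrinsics" (4x4, takes a point from camera to world coordinates). Camera axes: x right, y down, z forward; pixel columns grow to the right and rows downward; lengths in mm; the calibration is good to about 2 mm. A picture is of the moment at which its call begins. There is no depth.
- hand_in(): hands the job in; it is judged then, once.
The state is a dict: "t": time; "joint_pos": joint angles; "joint_vel": joint speeds; "effort": joint torques, N m; "tcp_pos": TCP position; "tool_rot": TCP orientation; "contact_force": force on the tool from outside, world axes, zero at the start; "wrist_torque": the same for the moment, N m; "gripper_width": opening from 0.0 (shut) to 1.0 (fully open); "grasp_force": force on a finger pad.
Only numpy, scipy, OpenCV 4.12 (cv2) and the standard library are available. Lean on these libraries where they do the work, as an engineer would, in place of code of your own. Each camera call takes 0.05 s, during which the arm holds its last target. There are 200 camera calls.

### The job

The four engine and brake parts have been put back on the wrong picture trays: move each one to the tray whose black picture shows it, using the plain tray without a picture as a free spot on the way. Set every part down gently, never dropping it, upright as it was and centred on its tray's mat, with the connecting rod and the brake pad lying lengthwise along the mat; do not disturb the oil bottle.

Things in the scene. Friction and masses are not known exactly. Their poses are not given: they have to be found in the camera images.
- piston: Small aluminium piston standing crown up, a plain cylinder 54 mm in diameter and 46 mm high with dark ring grooves, about 0.16 kg. Origin: centre of its underside; z up.
- bearing: Steel ball bearing lying flat, 62 mm outside diameter, 30 mm bore, 16 mm high, balls seen between the two rings, about 0.19 kg. Origin: centre of its underside, in the middle of the bore; z up.
- brake_pad: Brake pad lying flat, dark friction block up. Steel back plate 42 (x) x 74 (y) x 5 mm with a narrower ear at each end, 92 mm overall; on it the friction block, 40 x 70 mm, in two halves with a 4 mm groove across the middle, top 14 mm above the underside. 0.17 kg. Origin: centre of the underside; y along its length, z up. Grip it across x (40-42 mm).
- rod: Steel connecting rod lying flat, 115 mm long (y), 14 mm thick, 0.18 kg: big-end ring 44 mm across centred at y = -35.5 mm, small-end ring 26 mm across at y = 44.5 mm, between them a straight shank 16 mm wide (x). Origin: middle of its length, on the shank, at the underside; z up. Grip it across x at the origin. Either end may point either way along the mat.
- tray_piston: Fixed white steel plate 130 x 132 x 4 mm with a grey rubber mat 80 (x) x 122 (y) x 2 mm, mat top 6 mm above the bench. Origin: under the centre of the mat, at bench height; y along the mat, z up, x towards the bare picture strip (picture centre at x = 65 mm; plate from x = -42 to 88 mm). Picture: a solid black disc 36 mm across, the piston from above.
- tray_bearing: Fixed white steel plate 130 x 132 x 4 mm with a grey rubber mat 80 (x) x 122 (y) x 2 mm, mat top 6 mm above the bench. Origin: under the centre of the mat, at bench height; y along the mat, z up, x towards the bare picture strip (picture centre at x = 65 mm; plate from x = -42 to 88 mm). Picture: a black ring 36 mm across with a wide white hole, the bearing.
- tray_pad: Fixed white steel plate 130 x 132 x 4 mm with a grey rubber mat 80 (x) x 122 (y) x 2 mm, mat top 6 mm above the bench. Origin: under the centre of the mat, at bench height; y along the mat, z up, x towards the bare picture strip (picture centre at x = 65 mm; plate from x = -42 to 88 mm). Picture: a black oblong 44 x 26 mm with an ear at each end, the brake pad.
- tray_rod: Fixed white steel plate 130 x 132 x 4 mm with a grey rubber mat 80 (x) x 122 (y) x 2 mm, mat top 6 mm above the bench. Origin: under the centre of the mat, at bench height; y along the mat, z up, x towards the bare picture strip (picture centre at x = 65 mm; plate from x = -42 to 88 mm). Picture: a black connecting rod 84 mm long, a large and a small ring joined by a bar.
- tray_plain: Fixed white steel plate 130 x 132 x 4 mm with a grey rubber mat 80 (x) x 122 (y) x 2 mm, mat top 6 mm above the bench. Origin: under the centre of the mat, at bench height; y along the mat, z up, x towards the bare picture strip (picture centre at x = 65 mm; plate from x = -42 to 88 mm). No picture: this one is the free spot, empty at the start.
- oil_bottle: Bystander: grey oil bottle with a black cap standing at the side of the work, 68 mm in diameter, 190 mm high. Origin: centre of its underside.
Mind the look-alikes: they are no part of the job. What is shaped like the bearing but pink is not meant.

How it is judged:
By the outcome, as a careful person would: the job done as asked, in the order asked, and still so for the second after the job is handed in, with the robot touching nothing.
It also fails if it takes over 134 s, if anything falls off the work surface, if the arm or the gripper's body presses on something with over 40 N, if the wrist force passes 120 N, or if a joint passes its speed limit or range.

## Working session

There is one attempt and no reset: what is moved stays moved. The work goes in short steps, Python scripts to look and compute and a tool call to move; the robot and the scene stay as the last step left them, time stands still between calls to the robot, and variables do not carry over. Pictures are saved under pics/ and viewed, at most 14 in all, crops included, and the job is handed in when it is done.

Besides the shell and the picture viewer there is one more tool, called as a command line: name --argument value ..., lists and objects as JSON in quotes. step_arm: Moves the arm, as the interface text tells. Its arguments: {"type":"object","properties":{"rows":{"type":"array"}},"required":["rows"]}

```bash
ls; mkdir -p pics; cat > h.py <<'E'
import numpy as np,cv2
from plant import sense,snapshot,hand_in,tips_ahead
def shot(n,f):
    s=snapshot(n); cv2.imwrite(f'pics/{f}.png',s['pixels'][:,:,::-1]); np.save(f'pics/{f}.npy',np.array([s['fx'],s['fy'],s['cx'],s['cy'],*np.array(s['extrinsics']).ravel()])); return s
def cal(f):
    v=np.load(f'pics/{f}.npy'); return v[:4],v[4:].reshape(4,4)
def ray(f,uv):
    k,E=cal(f); d=E[:3,:3]@np.array([(uv[0]-k[2])/k[0],(uv[1]-k[3])/k[1],1]); return E[:3,3],d/np.linalg.norm(d)
def onz(f,uv,z):
    o,d=ray(f,uv); return o+d*(z-o[2])/d[2]
def proj(f,p):
    k,E=cal(f); c=E[:3,:3].T@(np.array(p)-E[:3,3]); return k[0]*c[0]/c[2]+k[2],k[1]*c[1]/c[2]+k[3]
def tri(f1,u1,f2,u2):
    o1,d1=ray(f1,u1);o2,d2=ray(f2,u2)
    t=np.linalg.lstsq(np.c_[d1,-d2],o2-o1,rcond=None)[0]; a=o1+t[0]*d1;b=o2+t[1]*d2
    return (a+b)/2,np.linalg.norm(a-b)
E
python3 - <<'E'
from h import *
for n in ['scene','top','wrist']:
    shot(n,n+'0'); print(n,cal(n+'0')[0],cal(n+'0')[1].round(3).tolist())
s=sense();print({k:np.round(v,3) for k,v in s.items()});
try: print(tips_ahead())
except Exception as e: print(tips_ahead)
E
```

```text
pics
scene [420.90570027 420.90570027 273.82419428 206.2257961 ] [[-0.403, 0.614, -0.679, 1349.671], [0.915, 0.256, -0.312, 269.453], [-0.018, -0.747, -0.665, 748.054], [0.0, 0.0, 0.0, 1.0]]
top [480.8274648  480.8274648  282.44111334 208.2157466 ] [[-0.004, -0.992, 0.124, 523.387], [-1.0, 0.004, 0.001, -69.618], [-0.001, -0.124, -0.992, 1110.468], [0.0, 0.0, 0.0, 1.0]]
wrist [349.54251923 349.54251923 275.8070826  203.72694354] [[0.415, 0.864, 0.284, 154.797], [0.91, -0.394, -0.132, 532.385], [-0.002, 0.313, -0.95, 374.158], [0.0, 0.0, 0.0, 1.0]]
{'t': np.float64(0.15), 'joint_pos': array([-1.185,  0.312,  0.014,  1.513, -0.004,  1.319, -0.027]), 'joint_vel': array([ 0.002, -0.001, -0.001, -0.006, -0.   , -0.   , -0.002]), 'effort': array([ 1.0000e-03, -3.8027e+01,  1.4600e-01, -2.3085e+01,  1.2000e-02,
        1.0000e-02, -0.0000e+00]), 'tcp_pos': array([227.947, 499.951, 241.46 ]), 'tool_rot': array([ 0.212,  0.977, -0.001, -0.   ]), 'contact_force': array([-0.958,  0.426,  0.609]), 'wrist_torque': array([ 0.005, -0.001,  0.014]), 'grasp_force': np.float64(0.0), 'gripper_width': np.float64(1.002)}
11.0
```

View pics/top0.png

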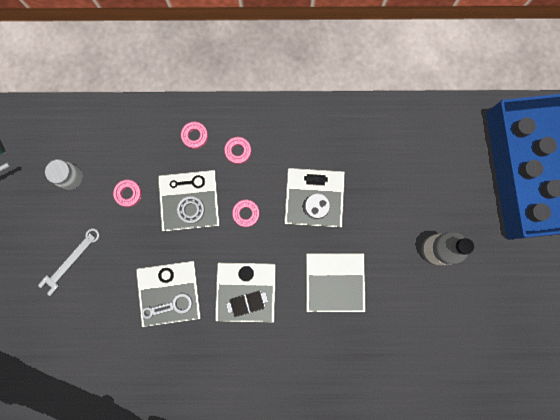

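View pics/scene0.png

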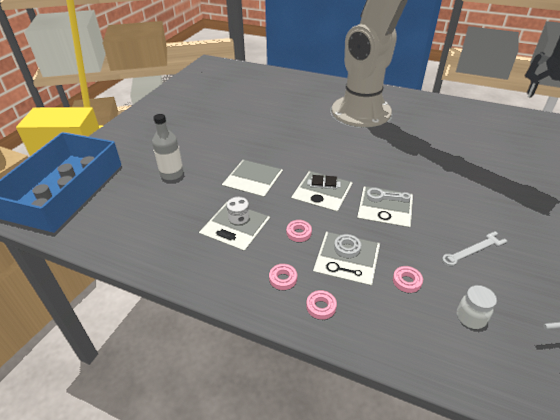

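The top view shows the trays by their pictures. Tray_rod at (188,200) holds the bearing, and tray_pad at (315,198) holds the piston. Tray_bearing at (168,293) holds the rod, tray_piston at (246,292) holds the pad, and the plain tray at (336,283) is empty. The bottle is at (450,247).

Look-alikes:
- **Bearing:** pink rings at (194,134), (237,150), (127,193) and (246,213). The steel bearing is at (190,209).
- **Rod:** the wrench at (70,262). The real rod is at (167,305).
- **Piston:** the jar at (62,174). The real piston is at (316,206).
- **Pad:** only its picture at (316,180). The pad itself is at (248,303).

```bash
cat > trays.py <<'E'
from h import *
def quad(f,lo=95):
    im=cv2.imread(f'pics/{f}.png'); hsv=cv2.cvtColor(im,cv2.COLOR_BGR2HSV)
    m=((hsv[...,2]>lo)&(hsv[...,1]<60)).astype(np.uint8)*255
    out=[]
    for c in cv2.findContours(m,cv2.RETR_EXTERNAL,cv2.CHAIN_APPROX_NONE)[0]:
        A=cv2.contourArea(c)
        if not 1200<A<6000: continue
        h=cv2.convexHull(c)
        out.append((A,h))
    return out
E
python3 - <<'E'
from trays import *
for f in ['top0','scene0']:
    for A,h in quad(f):
        r=cv2.minAreaRect(h); q=cv2.approxPolyDP(h,6,True)[:,0]
        print(f,A,np.round(r[0]),np.round(r[1]),q.tolist())
im=cv2.imread('pics/top0.png')[100:330,110:380]
cv2.imwrite('pics/crop1.png',cv2.resize(im,None,fx=2.6,fy=2.6,interpolation=cv2.INTER_CUBIC))
E
```

```text
top0 3452.5 [245. 292.] [60. 60.] [[218, 262], [275, 264], [273, 322], [215, 320]]
top0 3453.5 [168. 294.] [60. 61.] [[193, 260], [200, 318], [142, 327], [136, 269]]
top0 3446.0 [336. 282.] [59. 59.] [[363, 253], [365, 311], [307, 312], [306, 253]]
top0 3219.0 [188. 200.] [57. 59.] [[214, 170], [219, 225], [162, 231], [158, 175]]
top0 3207.0 [314. 197.] [59. 57.] [[288, 168], [344, 171], [341, 227], [284, 223]]
scene0 2528.0 [44. 43.] [72. 57.] [[33, 8], [67, 12], [77, 73], [42, 76], [26, 64], [14, 33]]
scene0 4851.0 [505.  42.] [106.  73.] [[461, 8], [531, 8], [559, 19], [549, 56], [507, 79], [457, 72], [452, 44]]
scene0 1833.0 [122.  34.] [69. 87.] [[162, 0], [155, 20], [100, 71], [85, 72], [76, 8]]
```

View pics/crop1.png

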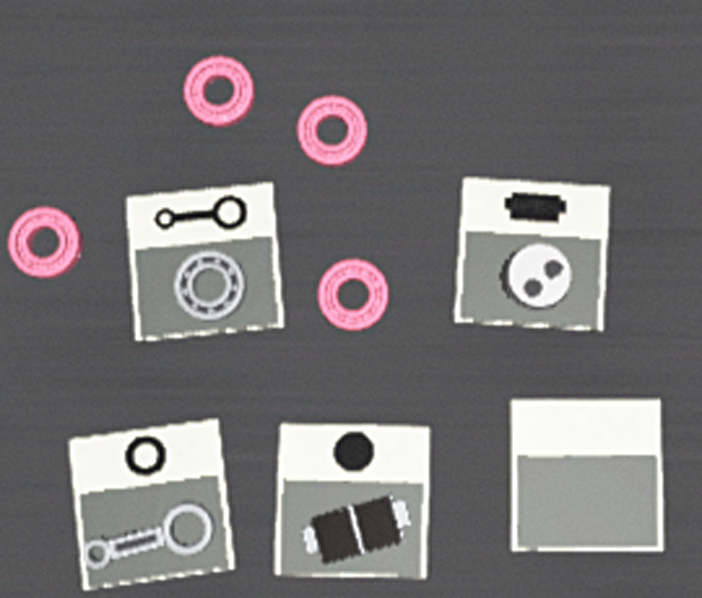

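The close crop confirms the choices: the grey bearing, the real rod, the pad and the piston with two dark spots each sit on a tray, and all the pink rings lie outside the trays. I'll move the wrist camera over the work.

Units first: shifts go in shares of 500 mm and turns go in shares of 2 rad. So -225 mm / 500 = -0.45, 160 mm / 500 = 0.32, -0.9 rad / 2 = -0.45.

step_arm --rows '[[[0.08,-0.09,0.04],[0,0,-0.09],1],[[0.16,-0.18,0.06],[0,0,-0.18],1],[[0.24,-0.27,0.08],[0,0,-0.27],1],[[0.32,-0.36,0.1],[0,0,-0.36],1],[[0.4,-0.45,0.116],[0,0,-0.45],1]]'

```text
t: 0.78
tcp_pos: [429.1, 273.9, 300.6]
tool_rot: [0.618, 0.786, 0.0, -0.0]
contact_force: [0.5, 0.8, -0.0]
gripper_width: 0.997
grasp_force: 0.0
```

To row units: -125 mm / 500 = -0.25, 112 mm / 500 = 0.224, -0.243 rad / 2 = -0.1215.

step_arm --rows '[[[0.08,-0.09,0],[0,0,-0.06],1],[[0.16,-0.18,0],[0,0,-0.1215],1],[[0.224,-0.25,0],[0,0,-0.1215],1],[[0.224,-0.25,0],[0,0,-0.1215],1],[[0.224,-0.25,0],[0,0,-0.1215],1]]'

```text
t: 1.4
tcp_pos: [539.6, 151.2, 299.8]
tool_rot: [0.707, 0.707, -0.0, -0.001]
contact_force: [0.0, 0.6, -0.3]
gripper_width: 1.001
grasp_force: 0.0
```

```bash
python3 - <<'E'
from h import *
shot('wrist','w1'); s=sense(); print(s['t'],s['tcp_pos'],s['tool_rot'],s['joint_pos'].round(2) if hasattr(s['joint_pos'],'round') else s['joint_pos'])
E
```

```text
1.45 [539.29819693 152.11747925 299.90247503] [ 7.06235783e-01  7.07976181e-01 -1.24656429e-04 -8.54348204e-04] [-0.63  0.32  0.45  1.38 -0.14  1.47 -0.18]
```

To row units: -230 mm / 500 = -0.46, -180 mm / 500 = -0.36.

step_arm --rows '[[[0,-0.12,0],[0,0,0],1],[[0,-0.24,0],[0,0,0],1],[[0,-0.36,0],[0,0,0],1],[[0,-0.46,0],[0,0,0],1],[[0,-0.46,0],[0,0,0],1]]'

```text
t: 2.08
tcp_pos: [539.0, -84.0, 300.9]
tool_rot: [0.71, 0.705, -0.001, 0.001]
contact_force: [0.2, -0.7, 0.3]
gripper_width: 0.996
grasp_force: 0.0
```

step_arm --rows '[[[0,0,0],[0,0,0],1],[[0,0,0],[0,0,0],1]]'

```text
t: 2.33
tcp_pos: [540.4, -76.4, 300.1]
tool_rot: [0.705, 0.709, 0.0, -0.001]
contact_force: [-0.0, -0.1, 0.2]
gripper_width: 1.003
grasp_force: 0.0
```

```bash
python3 - <<'E'
from h import *
shot('wrist','w2'); s=sense(); print(s['t'],s['tcp_pos'],s['tool_rot'],s['contact_force'])
E
```

```text
2.375 [540.42413842 -76.85741283 300.13895694] [ 7.05454185e-01  7.08755328e-01  2.83801396e-04 -4.43896946e-04] [ 0.11342871 -0.36875777 -0.53717469]
```

View pics/w1.png

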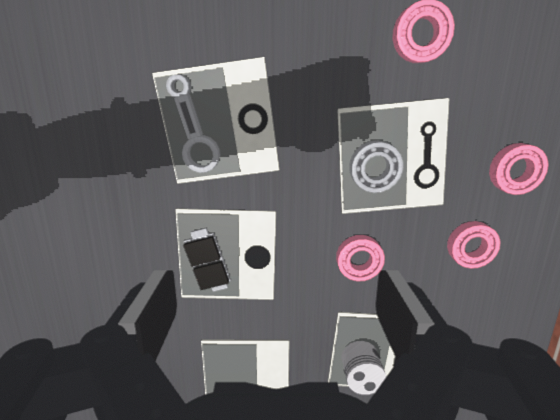

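View pics/w2.png

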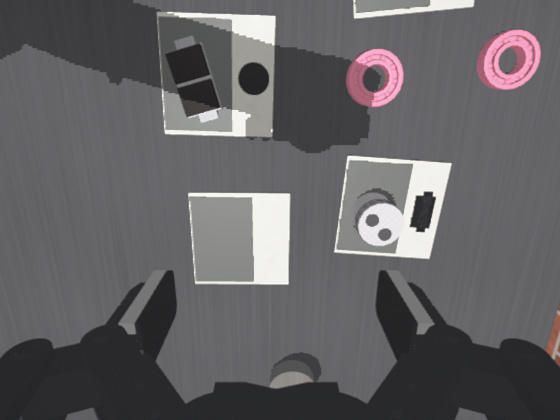

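Wrist view 1 shows, unoccluded, the rod at (190,125), the pad at (207,260) and the bearing at (377,167), each on its tray. Wrist view 2 shows the plain tray at (240,238), the piston top at (380,225) and the pad at (193,80). Next I'll measure the trays by edge fitting in both views.

```bash
cat > meas.py <<'E'
from h import *
from scipy.ndimage import map_coordinates
def refine(f,q,w=6):
    g=cv2.cvtColor(cv2.imread(f'pics/{f}.png'),cv2.COLOR_BGR2GRAY).astype(float); g=cv2.GaussianBlur(g,(0,0),.8)
    q=np.array(q,float); L=[]; c=q.mean(0)
    for i in range(4):
        a,b=q[i],q[(i+1)%4]; t=(b-a)/np.linalg.norm(b-a); n=np.array([t[1],-t[0]]); n*=np.sign(n@(a-c))
        P=[];s=np.arange(-w,w+.01,.25)
        for k in np.linspace(.08,.92,40):
            p=a+k*(b-a); X=p+s[:,None]*n
            v=map_coordinates(g,[X[:,1],X[:,0]],order=1,mode='nearest'); d=-np.gradient(v)
            j=np.argmax(d)
            if d[j]>2: P.append(X[j])
        l=cv2.fitLine(np.array(P,np.float32),cv2.DIST_HUBER,0,.01,.01).ravel(); L.append(l)
    out=[]
    for i in range(4):
        a,b=L[i-1],L[i]; k=np.linalg.solve(np.c_[a[:2],-b[:2]],b[2:]-a[2:]); out.append(a[2:]+k[0]*a[:2])
    return np.array(out)
# corner order: (x-,y+),(x+,y+),(x+,y-),(x-,y-)
Q={'rod':{'top0':[(162,231),(158,175),(214,170),(219,225)],'w1':[(338,108),(448,99),(444,205),(343,213)]},
'bearing':{'top0':[(142,327),(136,269),(193,260),(200,318)],'w1':[(153,73),(264,58),(279,171),(177,183)]},
'piston':{'top0':[(215,320),(218,262),(275,264),(273,322)],'w1':[(177,209),(275,211),(274,299),(181,297)],'w2':[(158,13),(275,16),(272,137),(166,133)]},
'pad':{'top0':[(284,223),(288,168),(344,171),(341,227)],'w2':[(348,156),(451,163),(430,259),(335,252)]},
'plain':{'top0':[(307,312),(306,253),(363,253),(365,311)],'w2':[(189,194),(290,194),(289,284),(195,284)]}}
M=np.array([(-42,66),(88,66),(88,-66),(-42,-66)],float)
def pose(W):
    mc,wc=M.mean(0),W[:,:2].mean(0); H=(M-mc).T@(W[:,:2]-wc); a=np.arctan2(H[0,1]-H[1,0],H[0,0]+H[1,1])
    R=np.array([[np.cos(a),-np.sin(a)],[np.sin(a),np.cos(a)]]); t=wc-R@mc
    return t,a,np.abs((M@R.T+t)-W[:,:2]).max()
if __name__=='__main__':
    for n,d in Q.items():
        r={f:refine(f,q) for f,q in d.items()}; fs=list(r)
        for f in fs:
            W=np.array([onz(f,p,4) for p in r[f]]); t,a,e=pose(W); s=np.linalg.norm(np.roll(W,-1,0)-W,axis=1)
            print(n,f,'org',t.round(1),'yaw',a.round(3),'err',e.round(1),'sides',s.round(0))
        print('   z two-view',[(round(tri('top0',r['top0'][i],fs[-1],r[fs[-1]][i])[0][2],1),round(tri('top0',r['top0'][i],fs[-1],r[fs[-1]][i])[1],1)) for i in range(4)])
E
python3 meas.py
python3 - <<'E'
import cv2,numpy as np
a=cv2.imread('pics/w1.png');b=cv2.imread('pics/w2.png')
R=lambda i,x,y,w,h,s:cv2.resize(i[y:y+h,x:x+w],(400,300),interpolation=cv2.INTER_CUBIC)
T=np.vstack([np.hstack([R(a,140,65,160,120,1),R(a,320,95,160,120,1)]),np.hstack([R(a,150,195,160,120,1),R(b,320,155,160,120,1)])])
cv2.imwrite('pics/mos.png',T)
E
```

```text
rod top0 org [659.5 147.8] yaw 0.099 err 1.1 sides [132. 132. 132. 133.]
rod w1 org [660.4 146.5] yaw 0.095 err 0.7 sides [131. 132. 131. 133.]
   z two-view [(np.float64(8.0), np.float64(1.0)), (np.float64(8.2), np.float64(0.7)), (np.float64(7.5), np.float64(0.7)), (np.float64(6.4), np.float64(1.0))]
bearing top0 org [446.  189.3] yaw 0.132 err 0.9 sides [132. 132. 132. 133.]
bearing w1 org [446.6 188. ] yaw 0.131 err 0.5 sides [131. 133. 131. 132.]
   z two-view [(np.float64(4.9), np.float64(1.8)), (np.float64(8.7), np.float64(0.6)), (np.float64(8.0), np.float64(0.1)), (np.float64(5.3), np.float64(1.2))]
piston top0 org [448.1  17.1] yaw -0.024 err 1.3 sides [133. 132. 130. 132.]
piston w1 org [448.6  15.4] yaw -0.026 err 0.7 sides [131. 132. 131. 133.]
piston w2 org [448.7  15.7] yaw -0.024 err 0.5 sides [131. 132. 131. 133.]
   z two-view [(np.float64(-5.3), np.float64(0.8)), (np.float64(-19.7), np.float64(0.5)), (np.float64(12.2), np.float64(0.9)), (np.float64(7.7), np.float64(1.7))]
pad top0 org [ 665.1 -141.8] yaw -0.068 err 1.2 sides [131. 131. 132. 133.]
pad w2 org [ 665.9 -143.4] yaw -0.07 err 0.6 sides [131. 133. 131. 133.]
   z two-view [(np.float64(14.3), np.float64(0.2)), (np.float64(7.8), np.float64(0.5)), (np.float64(8.0), np.float64(1.3)), (np.float64(9.2), np.float64(0.5))]
plain top0 org [ 468.6 -188.4] yaw -0.003 err 0.8 sides [130. 130. 130. 132.]
plain w2 org [ 469.9 -189.6] yaw -0.004 err 0.8 sides [131. 133. 131. 131.]
   z two-view [(np.float64(6.0), np.float64(1.6)), (np.float64(3.7), np.float64(1.6)), (np.float64(10.7), np.float64(1.6)), (np.float64(4.4), np.float64(1.1))]
```

View pics/mos.png

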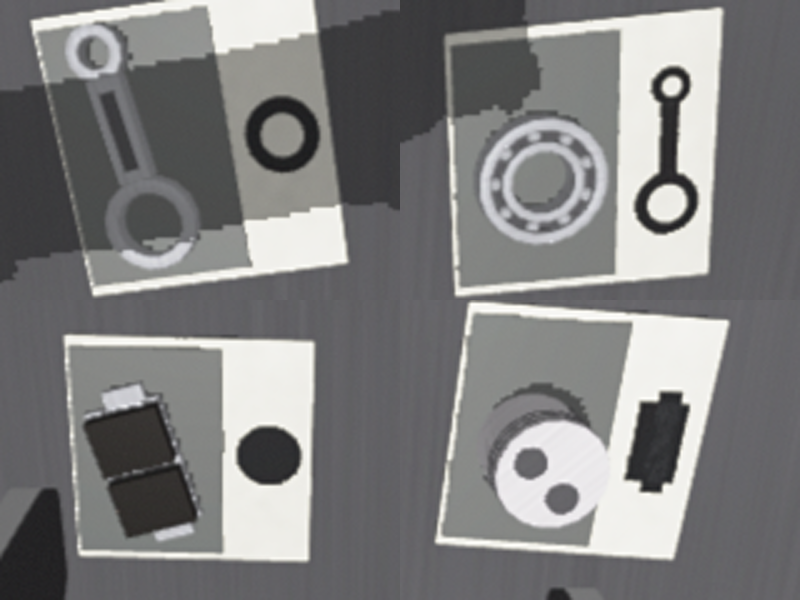

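The mosaic shows the small end of the rod at mosaic (94,51), its big end at (152,222), the bearing at (544,181), the pad block centre at (142,470) and the piston crown at (552,473). The tray poses agree to about 1.5 mm between views. Next I'll measure the parts.

```bash
cat > parts.py <<'E'
from h import *
def blob(f,box,lo,hi):
    im=cv2.imread(f'pics/{f}.png'); x,y,w,h=box; s=4
    g=cv2.resize(cv2.cvtColor(im,cv2.COLOR_BGR2GRAY)[y:y+h,x:x+w],None,fx=s,fy=s,interpolation=cv2.INTER_CUBIC)
    m=cv2.inRange(g,lo,hi); m=cv2.morphologyEx(m,cv2.MORPH_OPEN,np.ones((5,5)))
    m=cv2.morphologyEx(m,cv2.MORPH_CLOSE,np.ones((9,9)))
    c=max(cv2.findContours(m,cv2.RETR_EXTERNAL,cv2.CHAIN_APPROX_NONE)[0],key=cv2.contourArea)
    return (cv2.convexHull(c)[:,0]+.5)/s-.5+np.array([x,y])
def ell(f,box,lo,hi):
    e=cv2.fitEllipse(blob(f,box,lo,hi).astype(np.float32)); return np.array(e[0]),e[1]
def rect(f,box,lo,hi):
    e=cv2.minAreaRect(blob(f,box,lo,hi).astype(np.float32)); return np.array(e[0]),e[1],cv2.boxPoints(e)
E
python3 - <<'E'
from parts import *
for n,v in {'bearing':[('w1',(346,137,60,62),150,255,22),('top0',(172,192,36,34),150,255,22)],
 'piston':[('w2',(350,195,53,58),190,255,52),('top0',(298,192,36,28),190,255,52)]}.items():
    r=[]
    for f,b,lo,hi,z in v:
        c,a=ell(f,b,lo,hi); r+=[f,c]; print(n,f,c.round(1),np.round(a,1),onz(f,c,z).round(1))
    print('  tri',tri(*r))
r=[]
for f,b,z in [('w1',(172,225,66,75),20),('top0',(222,284,52,36),20),('w2',(162,30,62,92),20)]:
    c,s,B=rect(f,b,0,55); W=np.array([onz(f,p,z) for p in B]); d=np.roll(W,-1,0)-W; L=np.linalg.norm(d,axis=1); k=d[np.argmax(L)]
    print('pad',f,c.round(1),W.mean(0).round(1),L.round(1),'yaw',np.arctan2(-k[0],k[1])%np.pi); r.append((f,c))
print(tri(*r[0],*r[1]),tri(*r[0],*r[2]))
for f,b,s in [('w1',(200.8,153.8),(177.6,85.4)),('top0',(110+187/2.6,100+527/2.6),(110+96/2.6,100+553/2.6))]:
    B=onz(f,b,20);S=onz(f,s,20);d=S-B
    print('rod',f,B.round(1),S.round(1),np.linalg.norm(d),'org',(B+d*35.5/80).round(1),'yaw',np.arctan2(-d[0],d[1]))
print(tri('w1',(200.8,153.8),'top0',(110+187/2.6,100+527/2.6)))
E
```

```text
bearing w1 [377.1 167.2] [48.8 53.4] [660.2 141.4  22. ]
bearing top0 [189.8 209.1] [26.9 27.5] [658.8 142.4  22. ]
  tri (array([658.78133649, 141.94523313,  25.32941855]), np.float64(0.9187999889658549))
piston w2 [385.9 228.4] [46.6 57.7] [ 670.  -152.2   52. ]
piston top0 [317.2 205.3] [23.8 24. ] [ 662.4 -146.2   52. ]
  tri (array([ 660.78579458, -143.71704389,   74.89143891]), np.float64(3.1462814912780837))
pad w1 [206.1 262.8] [447.5  11.8  20. ] [40.3 73.6 42.4 74.6] yaw 0.24351764002801538
pad top0 [238.5 305.6] [441.8  29.9  20. ] [31.  38.3 30.9 38.3] yaw 1.8527731946305068
pad w2 [187.   63.8] [442.1  28.3  20. ] [40.4 32.6 41.4 33. ] yaw 1.8519211235252064
(array([448.18823202,  26.51815996,  44.54752184]), np.float64(9.410366267937121)) (array([451.08055283,  26.85137118,  47.45555051]), np.float64(4.7095222105907375))
rod w1 [450. 157.  20.] [429.2 234.   20. ] 79.70957633847017 org [440.8 191.2  20. ] yaw 0.2641797210052802
rod top0 [448.8 156.2  20. ] [427.2 233.6  20. ] 80.3865305409668 org [439.2 190.5  20. ] yaw 0.27153575551421394
(array([448.95176784, 156.63397131,  16.92384708]), np.float64(0.8547862244597882))
```

```bash
python3 - <<'E'
from parts import *
c=(380.8,224.2); print('piston',onz('w2',c,52).round(1), tri('w2',c,'top0',(317.2,205.3)))
im=cv2.imread('pics/w2.png')
W=np.array([onz('w1',(150+x/2.5,195+(y-300)/2.5),20) for x,y in [(84,414),(160,403),(199,523),(125,538)]])
a=(W[0]+W[1]-W[2]-W[3])/2; print('pad',W.mean(0).round(1),np.linalg.norm(a),'yaw',np.arctan2(-a[0],a[1]))
c2=[]
for b in [(222,284,52,36)]:
    im=cv2.cvtColor(cv2.imread('pics/top0.png'),cv2.COLOR_BGR2GRAY)
for f,b in [('top0',(222,284,52,36)),('w2',(162,30,62,92))]:
    g=cv2.cvtColor(cv2.imread(f'pics/{f}.png'),cv2.COLOR_BGR2GRAY); x,y,w,h=b
    p=np.argwhere(g[y:y+h,x:x+w]<48)[:,::-1].astype(np.float32)
    p=p[:, :]; r=cv2.minAreaRect(p); c=np.array(r[0])+[x,y]; print(f,c,r[1:],onz(f,c,20).round(1)); c2.append((f,c))
c1=(150+142/2.5,195+169.5/2.5)
print(tri('w1',c1,*c2[0]),tri('w1',c1,*c2[1]))
E
```

```text
piston [ 663.5 -147.    52. ] (array([ 662.18006967, -145.87904496,   55.19715748]), np.float64(0.543751156718657))
pad [448.4  11.8  20. ] 73.57926445786283 yaw 0.2283032062169818
top0 [246.49140167 303.16905594] ((16.11216163635254, 29.440828323364258), 74.47589111328125) [447.1  12.1  20. ]
w2 [192.64999771  79.95000076] ((66.09159851074219, 35.417510986328125), 71.56505584716797) [447.2  11.8  20. ]
(array([447.47349504,  12.06761129,  18.58664209]), np.float64(0.9696228800618111)) (array([447.40082687,  11.86390711,  18.50221055]), np.float64(1.0377847583688744))
```

To row units: -240 mm / 500 = -0.48, -215 mm / 500 = -0.43, 0.265 rad / 2 = 0.1325.

step_arm --rows '[[[-0.092,0.09,-0.12],[0,0,0.065],0.6],[[-0.186,0.182,-0.22],[0,0,0.1325],0.6],[[-0.186,0.182,-0.34],[0,0,0.1325],0.6],[[-0.186,0.182,-0.43],[0,0,0.1325],0.6],[[-0.186,0.182,-0.48],[0,0,0.1325],0.6]]'

```text
t: 3.0
tcp_pos: [444.7, 13.9, 57.9]
tool_rot: [0.606, 0.796, -0.001, -0.002]
contact_force: [0.3, 0.3, -0.0]
gripper_width: 0.806
grasp_force: 0.0
```

step_arm --rows '[[[0,0,0],[0,0,0],0.6],[[0,0,0],[0,0,0],0.6],[[0,0,0],[0,0,0],0.6]]'

```text
t: 3.38
tcp_pos: [449.4, 11.6, 62.3]
tool_rot: [0.607, 0.794, 0.002, 0.002]
contact_force: [-0.2, -0.8, -0.6]
gripper_width: 0.798
grasp_force: 0.0
```

```bash
python3 - <<'E'
from h import *
import plant
print(plant.tips_ahead, sense()['tcp_pos'],sense()['tool_rot'],sense()['gripper_width'])
shot('wrist','w3')
E
```

```text
11.0 [449.4335648   11.59932256  62.34089358] [0.60736728 0.79441743 0.0017178  0.00172856] 0.7978607330776806
```

View pics/w3.png

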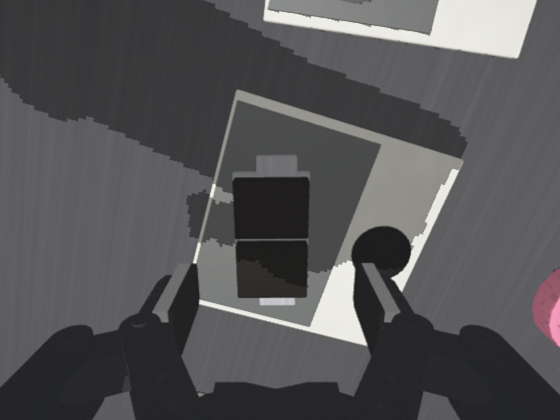

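The view shows the pad at (270,237), squarely aligned between the open fingers. I'll lower and grip.

To row units: -42 mm / 500 = -0.084, -40 mm / 500 = -0.08.

step_arm --rows '[[[0,0,-0.044],[0,0,0],0.6],[[0,0,-0.08],[0,0,0],0.4],[[0,0,-0.084],[0,0,0],0.2],[[0,0,-0.084],[0,0,0],-0.2],[[0,0,-0.084],[0,0,0],-1]]'

```text
t: 4.05
tcp_pos: [448.1, 11.4, 19.3]
tool_rot: [0.608, 0.794, 0.001, 0.001]
contact_force: [-0.1, -0.6, 2.9]
gripper_width: 0.449
grasp_force: 60.9
```

step_arm --rows '[[[0,0,0],[0,0,0],-1],[[0,0,0],[0,0,0],-1],[[0,0,0],[0,0,0],-1],[[0,0,0],[0,0,0],-1]]'

```text
t: 4.55
tcp_pos: [448.1, 11.4, 19.3]
tool_rot: [0.608, 0.794, 0.001, 0.001]
contact_force: [-1.7, -1.3, 6.7]
gripper_width: 0.453
grasp_force: 61.4
```

To row units: -100 mm / 500 = -0.2, 65 mm / 500 = 0.13, -0.16 rad / 2 = -0.08.

step_arm --rows '[[[0,0,0.02],[0,0,0],-1],[[0,0,0.07],[0,0,0],-1],[[0.004,-0.04,0.12],[0,0,0],-1],[[0.012,-0.11,0.13],[0,0,-0.04],-1],[[0.022,-0.2,0.13],[0,0,-0.08],-1]]'

```text
t: 5.18
tcp_pos: [458.9, -88.2, 84.3]
tool_rot: [0.669, 0.743, 0.001, 0.0]
contact_force: [0.6, 0.4, -1.5]
gripper_width: 0.455
grasp_force: 60.8
```

To row units: -101 mm / 500 = -0.202, -85 mm / 500 = -0.17, -0.109 rad / 2 = -0.0545.

step_arm --rows '[[[0.01,-0.1,0],[0,0,-0.04],-1],[[0.018,-0.17,0],[0,0,-0.0545],-1],[[0.022,-0.202,-0.01],[0,0,-0.0545],-1],[[0.022,-0.202,-0.06],[0,0,-0.0545],-1],[[0.022,-0.202,-0.08],[0,0,-0.0545],-1]]'

```text
t: 5.8
tcp_pos: [468.0, -188.9, 42.2]
tool_rot: [0.709, 0.706, -0.001, -0.001]
contact_force: [-0.3, 1.0, -1.9]
gripper_width: 0.449
grasp_force: 60.8
```

To row units: -23 mm / 500 = -0.046, -18 mm / 500 = -0.036.

step_arm --rows '[[[0,0,0],[0,0,0],-1],[[0,0,-0.02],[0,0,0],-1],[[0,0,-0.036],[0,0,0],-1],[[0,0,-0.046],[0,0,0],-1],[[0,0,-0.046],[0,0,0],-1]]'

```text
t: 6.42
tcp_pos: [469.0, -189.5, 20.0]
tool_rot: [0.708, 0.706, -0.0, -0.0]
contact_force: [0.1, -0.1, -1.5]
gripper_width: 0.452
grasp_force: 60.8
```

To row units: -1 mm / 500 = -0.002.

step_arm --rows '[[[0,0,-0.002],[0,0,0],-1],[[0,0,-0.002],[0,0,0],-1],[[0,0,-0.002],[0,0,0],-1]]'

```text
t: 6.8
tcp_pos: [469.2, -189.6, 19.4]
tool_rot: [0.708, 0.706, 0.0, 0.0]
contact_force: [-0.2, -0.1, -1.2]
gripper_width: 0.454
grasp_force: 60.9
```

To row units: -1 mm / 500 = -0.002, -0.5 mm / 500 = -0.001.

step_arm --rows '[[[0,0,-0.001],[0,0,0],-1],[[0,0,-0.002],[0,0,0],-1],[[0,0,-0.002],[0,0,0],-1]]'

```text
t: 7.18
tcp_pos: [469.2, -189.6, 19.4]
tool_rot: [0.709, 0.706, 0.0, -0.0]
contact_force: [-2.3, 1.2, 6.8]
gripper_width: 0.452
grasp_force: 61.9
```

step_arm --rows '[[[0,0,0.002],[0,0,0],0.3],[[0,0,0.002],[0,0,0],0.3],[[0,0,0.002],[0,0,0],0.3],[[0,0,0.04],[0,0,0],0.3],[[0,0,0.12],[0,0,0],0.6]]'

```text
t: 7.8
tcp_pos: [467.5, -188.7, 77.3]
tool_rot: [0.708, 0.706, -0.001, -0.002]
contact_force: [0.9, 0.0, 0.0]
gripper_width: 0.802
grasp_force: 0.0
```

To row units: 194.5 mm / 500 = 0.389, 175 mm / 500 = 0.35.

step_arm --rows '[[[0.04,0.008,0.05],[0,0,0],1],[[0.15,0.032,0.08],[0,0,0],1],[[0.26,0.056,0.08],[0,0,0],1],[[0.35,0.076,0.08],[0,0,0],1],[[0.389,0.085,0.06],[0,0,0],1]]'

```text
t: 8.43
tcp_pos: [667.0, -145.0, 108.2]
tool_rot: [0.707, 0.707, 0.001, 0.001]
contact_force: [-0.8, -0.6, -1.1]
gripper_width: 0.996
grasp_force: 0.0
```

To row units: -5 mm / 500 = -0.01.

step_arm --rows '[[[0,0,-0.01],[0,0,0],1],[[0,0,-0.01],[0,0,0],1],[[0,0,-0.01],[0,0,0],1]]'

```text
t: 8.8
tcp_pos: [662.7, -148.1, 103.8]
tool_rot: [0.709, 0.705, -0.0, 0.0]
contact_force: [1.3, 0.2, 0.1]
gripper_width: 0.998
grasp_force: 0.0
```

```bash
python3 - <<'E'
from parts import *
shot('wrist','w4'); s=sense(); print(s['tcp_pos'],s['tool_rot'])
for z in (52,20): print(z,proj('w4',(s['tcp_pos'][0],s['tcp_pos'][1],z)))
E
```

```text
[ 662.9618981  -147.96718525  104.08148658] [7.09061432e-01 7.05146658e-01 4.27139608e-05 2.72609898e-04]
52 (np.float64(276.3096830335226), np.float64(234.05592515902026))
20 (np.float64(276.2710525192561), np.float64(214.83879707453676))
```

View pics/w4.png

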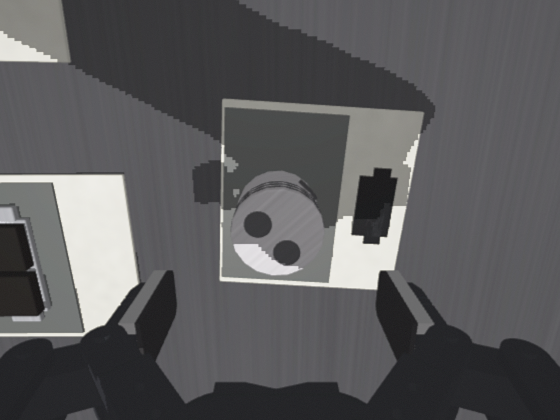

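The piston crown is centred near (277,230), about 2 mm off the predicted spot in +y. I'll correct this and grip.

To row units: -74 mm / 500 = -0.148, 1.5 mm / 500 = 0.003.

step_arm --rows '[[[0,0.003,-0.06],[0,0,0],1],[[0,0.003,-0.116],[0,0,0],1],[[0,0.003,-0.148],[0,0,0],1],[[0,0.003,-0.148],[0,0,0],1],[[0,0.003,-0.148],[0,0,0],0.4]]'

```text
t: 9.48
tcp_pos: [664.6, -146.1, 30.8]
tool_rot: [0.709, 0.706, 0.001, 0.001]
contact_force: [0.2, -0.4, 0.7]
gripper_width: 0.815
grasp_force: 0.0
```

step_arm --rows '[[[0,0,0],[0,0,0],0.2],[[0,0,0],[0,0,0],-1],[[0,0,0],[0,0,0],-1],[[0,0,0],[0,0,0],-1],[[0,0,0],[0,0,0],-1]]'

```text
t: 10.1
tcp_pos: [664.9, -146.0, 31.3]
tool_rot: [0.708, 0.706, 0.001, 0.001]
contact_force: [-0.4, 0.6, 5.9]
gripper_width: 0.614
grasp_force: 63.3
```

To row units: -85 mm / 500 = -0.17, 64 mm / 500 = 0.128.

step_arm --rows '[[[0,0,0.016],[0,0,0],-1],[[0,0,0.06],[0,0,0],-1],[[-0.02,0.016,0.11],[0,0,0],-1],[[-0.09,0.068,0.12],[0,0,0],-1],[[-0.17,0.128,0.12],[0,0,0],-1]]'

```text
t: 10.72
tcp_pos: [578.3, -81.5, 89.8]
tool_rot: [0.709, 0.705, 0.0, 0.001]
contact_force: [0.3, 0.7, -1.6]
gripper_width: 0.616
grasp_force: 63.4
```

To row units: -130 mm / 500 = -0.26, -115 mm / 500 = -0.23.

step_arm --rows '[[[-0.08,0.06,0],[0,0,0],-1],[[-0.16,0.12,0],[0,0,0],-1],[[-0.23,0.172,0],[0,0,0],-1],[[-0.26,0.195,0],[0,0,0],-1],[[-0.26,0.195,-0.03],[0,0,0],-1]]'

```text
t: 11.35
tcp_pos: [448.3, 17.5, 74.6]
tool_rot: [0.707, 0.707, 0.001, -0.0]
contact_force: [0.1, -0.3, -1.3]
gripper_width: 0.618
grasp_force: 63.3
```

To row units: -41 mm / 500 = -0.082, -35 mm / 500 = -0.07.

step_arm --rows '[[[0,0,-0.02],[0,0,0],-1],[[0,0,-0.05],[0,0,0],-1],[[0,0,-0.07],[0,0,0],-1],[[0,0,-0.082],[0,0,0],-1],[[0,0,-0.082],[0,0,0],-1]]'

```text
t: 11.98
tcp_pos: [448.4, 15.7, 32.8]
tool_rot: [0.709, 0.706, -0.001, -0.0]
contact_force: [-0.3, 0.4, -1.0]
gripper_width: 0.613
grasp_force: 63.3
```

To row units: -2 mm / 500 = -0.004, -1 mm / 500 = -0.002.

step_arm --rows '[[[0,0,-0.002],[0,0,0],-1],[[0,0,-0.004],[0,0,0],-1],[[0,0,-0.004],[0,0,0],-1],[[0,0,-0.004],[0,0,0],-1]]'

```text
t: 12.48
tcp_pos: [448.8, 16.0, 31.5]
tool_rot: [0.708, 0.706, 0.0, 0.0]
contact_force: [0.2, -0.8, -1.6]
gripper_width: 0.612
grasp_force: 63.3
```

To row units: -1 mm / 500 = -0.002, -0.5 mm / 500 = -0.001.

step_arm --rows '[[[0,0,-0.001],[0,0,0],-1],[[0,0,-0.002],[0,0,0],-1],[[0,0,-0.002],[0,0,0],-1]]'

```text
t: 12.85
tcp_pos: [448.8, 16.0, 31.1]
tool_rot: [0.709, 0.706, 0.0, -0.0]
contact_force: [-2.8, 0.1, 7.5]
gripper_width: 0.614
grasp_force: 64.4
```

To row units: 65 mm / 500 = 0.13, 25 mm / 500 = 0.05.

step_arm --rows '[[[0,0,0.001],[0,0,0],0.6],[[0,0,0.002],[0,0,0],0.8],[[0,0,0.002],[0,0,0],0.8],[[0,0,0.05],[0,0,0],0.8],[[0,0,0.13],[0,0,0],0.8]]'

```text
t: 13.48
tcp_pos: [447.2, 15.9, 94.8]
tool_rot: [0.709, 0.706, -0.002, -0.001]
contact_force: [1.4, 0.0, 0.7]
gripper_width: 0.901
grasp_force: 0.0
```

step_arm --rows '[[[0,0,0.03],[0,0,0],0.8],[[0.008,-0.08,0.03],[0,0,0],0.6],[[0.018,-0.18,0.03],[0,0,0],0.6],[[0.028,-0.28,0.03],[0,0,0],0.6],[[0.038,-0.37,0],[0,0,0],0.6]]'

```text
t: 14.1
tcp_pos: [468.5, -171.0, 95.6]
tool_rot: [0.709, 0.706, 0.001, 0.001]
contact_force: [0.6, 0.4, 0.1]
gripper_width: 0.8
grasp_force: 0.0
```

To row units: -35 mm / 500 = -0.07, -20.5 mm / 500 = -0.041.

step_arm --rows '[[[0.003,-0.041,-0.04],[0,0,0],0.6],[[0.003,-0.041,-0.07],[0,0,0],0.6],[[0.003,-0.041,-0.07],[0,0,0],0.6],[[0.003,-0.041,-0.07],[0,0,0],0.6]]'

```text
t: 14.6
tcp_pos: [469.7, -187.8, 60.4]
tool_rot: [0.708, 0.707, 0.0, -0.0]
contact_force: [-0.1, -0.4, 0.2]
gripper_width: 0.801
grasp_force: 0.0
```

```bash
python3 - <<'E'
from parts import *
shot('wrist','w5'); s=sense(); print(s['tcp_pos'],s['tool_rot'])
print(proj('w5',(s['tcp_pos'][0],s['tcp_pos'][1],20)))
im=cv2.imread('pics/w5.png'); shot('top','top5'); b=cv2.imread('pics/top5.png')
cv2.imwrite('pics/m5.png',np.hstack([cv2.resize(im[60:360,80:480],(400,300)),cv2.resize(b[150:330,130:370],(400,300),interpolation=cv2.INTER_CUBIC)]))
E
```

```text
[ 469.89659221 -188.10870338   60.77700043] [7.07612710e-01 7.06600233e-01 5.77440583e-04 1.74157914e-04]
(np.float64(276.2347118035234), np.float64(243.24393249160994))
```

View pics/m5.png

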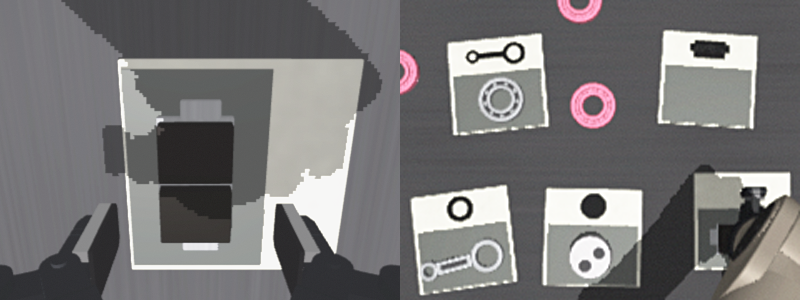

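The pad groove sits at crop (195,184), exactly under the tool and squared to the mat. The piston is centred on the disc tray at crop (591,257). I'll grip the pad and move it to tray_pad.

To row units: -41.5 mm / 500 = -0.083, -39 mm / 500 = -0.078.

step_arm --rows '[[[0,0,-0.044],[0,0,0],0.6],[[0,0,-0.078],[0,0,0],0.4],[[0,0,-0.083],[0,0,0],0.2],[[0,0,-0.083],[0,0,0],-0.2],[[0,0,-0.083],[0,0,0],-1]]'

```text
t: 15.32
tcp_pos: [469.5, -189.8, 19.2]
tool_rot: [0.709, 0.706, 0.0, 0.0]
contact_force: [0.8, -0.1, -1.0]
gripper_width: 0.453
grasp_force: 60.4
```

To row units: 60 mm / 500 = 0.12, 35 mm / 500 = 0.07.

step_arm --rows '[[[0,0,0],[0,0,0],-1],[[0,0,0],[0,0,0],-1],[[0,0,0.02],[0,0,0],-1],[[0,0,0.07],[0,0,0],-1],[[0.02,0.004,0.12],[0,0,0],-1]]'

```text
t: 15.95
tcp_pos: [478.2, -187.9, 79.8]
tool_rot: [0.709, 0.705, -0.0, -0.0]
contact_force: [0.1, -0.3, -1.5]
gripper_width: 0.451
grasp_force: 60.8
```

To row units: 185.7 mm / 500 = 0.3714, 170 mm / 500 = 0.34, -0.065 rad / 2 = -0.0325.

step_arm --rows '[[[0.08,0.02,0],[0,0,-0.015],-1],[[0.17,0.04,0],[0,0,-0.0325],-1],[[0.26,0.062,0],[0,0,-0.0325],-1],[[0.34,0.08,0],[0,0,-0.0325],-1],[[0.3714,0.0884,-0.02],[0,0,-0.0325],-1]]'

```text
t: 16.58
tcp_pos: [668.3, -141.6, 69.9]
tool_rot: [0.73, 0.684, 0.001, 0.001]
contact_force: [-0.6, 0.5, -2.3]
gripper_width: 0.45
grasp_force: 60.8
```

To row units: -48 mm / 500 = -0.096, -40 mm / 500 = -0.08.

step_arm --rows '[[[0,0,-0.02],[0,0,0],-1],[[0,0,-0.056],[0,0,0],-1],[[0,0,-0.08],[0,0,0],-1],[[0,0,-0.096],[0,0,0],-1],[[0,0,-0.096],[0,0,0],-1]]'

```text
t: 17.2
tcp_pos: [664.5, -143.5, 20.5]
tool_rot: [0.731, 0.682, -0.0, -0.0]
contact_force: [0.4, 0.2, -1.0]
gripper_width: 0.448
grasp_force: 60.9
```

To row units: -1.8 mm / 500 = -0.0036, -1.5 mm / 500 = -0.003.

step_arm --rows '[[[0.0016,0,-0.002],[0,0,0],-1],[[0.0016,0,-0.003],[0,0,0],-1],[[0.0016,0,-0.0036],[0,0,0],-1],[[0.0016,0,-0.0036],[0,0,0],-1]]'

```text
t: 17.7
tcp_pos: [665.8, -143.3, 19.1]
tool_rot: [0.731, 0.682, 0.0, 0.0]
contact_force: [-0.4, 0.2, -1.2]
gripper_width: 0.451
grasp_force: 61.0
```

step_arm --rows '[[[0,0,-0.0006],[0,0,0],-1],[[0,0,-0.0014],[0,0,0],-1],[[0,0,-0.0014],[0,0,0],-1]]'

```text
t: 18.08
tcp_pos: [665.7, -143.3, 19.1]
tool_rot: [0.731, 0.682, 0.0, 0.0]
contact_force: [-1.9, 0.3, 5.0]
gripper_width: 0.452
grasp_force: 61.6
```

To row units: 60 mm / 500 = 0.12, 20 mm / 500 = 0.04.

step_arm --rows '[[[0,0,0.002],[0,0,0],0.3],[[0,0,0.002],[0,0,0],0.3],[[0,0,0.002],[0,0,0],0.3],[[0,0,0.04],[0,0,0],0.3],[[0,0,0.12],[0,0,0],0.6]]'

```text
t: 18.7
tcp_pos: [664.3, -142.8, 77.9]
tool_rot: [0.731, 0.682, -0.001, -0.002]
contact_force: [-0.2, -0.9, 0.5]
gripper_width: 0.798
grasp_force: 0.0
```

To row units: 260 mm / 500 = 0.52, 200 mm / 500 = 0.4.

step_arm --rows '[[[0,0.04,0.03],[0,0,0],1],[[0,0.16,0.03],[0,0,0],1],[[0,0.28,0.03],[0,0,0],1],[[-0.006,0.4,0.03],[0,0,0],1],[[-0.01,0.52,0],[0,0,0],1]]'

```text
t: 19.32
tcp_pos: [661.1, 121.0, 79.9]
tool_rot: [0.73, 0.683, 0.002, 0.0]
contact_force: [0.4, -0.1, -0.5]
gripper_width: 1.002
grasp_force: 0.0
```

To row units: 25 mm / 500 = 0.05, -15 mm / 500 = -0.03.

step_arm --rows '[[[-0.002,0.05,-0.02],[0,0,0],1],[[-0.002,0.05,-0.03],[0,0,0],1],[[-0.002,0.05,-0.03],[0,0,0],1],[[-0.002,0.05,-0.03],[0,0,0],1]]'

```text
t: 19.82
tcp_pos: [660.5, 137.4, 64.1]
tool_rot: [0.733, 0.68, -0.0, 0.001]
contact_force: [0.1, -0.6, 0.7]
gripper_width: 1.002
grasp_force: 0.0
```

```bash
python3 - <<'E'
from parts import *
shot('wrist','w6'); s=sense(); print(s['tcp_pos'],s['tool_rot'])
print(proj('w6',(s['tcp_pos'][0],s['tcp_pos'][1],22)))
E
```

```text
[660.52684571 138.02900655  64.17439072] [7.32664584e-01 6.80589054e-01 1.60779959e-06 1.07085545e-03]
(np.float64(275.4625423284987), np.float64(240.21704687442775))
```

View pics/w6.png

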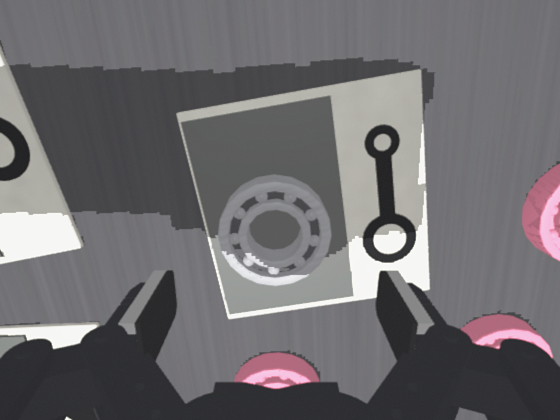

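The bearing is centred at (275,230), under the tool, with both fingers clear of the pink rings. I'll lower and grip.

To row units: -45.5 mm / 500 = -0.091, -38 mm / 500 = -0.076.

step_arm --rows '[[[0,0.001,-0.04],[0,0,0],1],[[0,0.001,-0.076],[0,0,0],1],[[0,0.001,-0.091],[0,0,0],1],[[0,0.001,-0.091],[0,0,0],0.8],[[0,0.001,-0.091],[0,0,0],0.4]]'

```text
t: 20.5
tcp_pos: [660.2, 142.2, 18.2]
tool_rot: [0.731, 0.682, 0.0, 0.0]
contact_force: [-0.4, -0.4, 0.3]
gripper_width: 0.717
grasp_force: 0.0
```

step_arm --rows '[[[0,0,0],[0,0,0],-1],[[0,0,0],[0,0,0],-1],[[0,0,0],[0,0,0],-1],[[0,0,0],[0,0,0],-1]]'

```text
t: 21.0
tcp_pos: [660.5, 142.2, 18.8]
tool_rot: [0.731, 0.682, 0.001, 0.001]
contact_force: [0.2, -0.2, 5.2]
gripper_width: 0.68
grasp_force: 66.2
```

To row units: -96 mm / 500 = -0.192, 65 mm / 500 = 0.13.

step_arm --rows '[[[0,0,0.016],[0,0,0],-1],[[0,0,0.06],[0,0,0],-1],[[-0.016,-0.028,0.11],[0,0,0],-1],[[-0.06,-0.104,0.13],[0,0,0],-1],[[-0.11,-0.192,0.13],[0,0,0],-1]]'

```text
t: 21.62
tcp_pos: [604.3, 46.3, 83.1]
tool_rot: [0.73, 0.683, 0.0, 0.0]
contact_force: [0.9, -1.2, -2.6]
gripper_width: 0.684
grasp_force: 65.4
```

To row units: -222 mm / 500 = -0.444, -184 mm / 500 = -0.368.

step_arm --rows '[[[-0.05,-0.09,0],[0,0,0],-1],[[-0.104,-0.18,0],[0,0,0],-1],[[-0.158,-0.272,0],[0,0,0],-1],[[-0.212,-0.368,0],[0,0,0],-1],[[-0.256,-0.444,0],[0,0,0],-1]]'

```text
t: 22.25
tcp_pos: [474.2, -177.6, 82.3]
tool_rot: [0.732, 0.682, -0.001, -0.001]
contact_force: [0.3, 1.1, -2.0]
gripper_width: 0.682
grasp_force: 65.4
```

step_arm --rows '[[[-0.014,-0.027,-0.02],[0,0,0],-1],[[-0.014,-0.027,-0.06],[0,0,0],-1],[[-0.014,-0.027,-0.096],[0,0,0],-1],[[-0.014,-0.027,-0.116],[0,0,0],-1],[[-0.014,-0.027,-0.124],[0,0,0],-1]]'

```text
t: 22.88
tcp_pos: [469.3, -188.8, 19.9]
tool_rot: [0.731, 0.683, -0.0, -0.001]
contact_force: [-0.7, -0.0, -2.2]
gripper_width: 0.685
grasp_force: 65.3
```

To row units: -2 mm / 500 = -0.004, -1 mm / 500 = -0.002.

step_arm --rows '[[[0,0,0],[0,0,0],-1],[[0,0,-0.002],[0,0,0],-1],[[0,0,-0.004],[0,0,0],-1],[[0,0,-0.004],[0,0,0],-1]]'

```text
t: 23.38
tcp_pos: [469.8, -189.3, 19.0]
tool_rot: [0.731, 0.682, 0.0, 0.0]
contact_force: [-0.3, 0.0, -1.4]
gripper_width: 0.683
grasp_force: 65.3
```

To row units: -1 mm / 500 = -0.002, -0.5 mm / 500 = -0.001.

step_arm --rows '[[[0,0,-0.001],[0,0,0],-1],[[0,0,-0.002],[0,0,0],-1],[[0,0,-0.002],[0,0,0],-1]]'

```text
t: 23.75
tcp_pos: [469.8, -189.4, 18.7]
tool_rot: [0.731, 0.682, 0.0, -0.0]
contact_force: [-2.4, 0.5, 4.5]
gripper_width: 0.687
grasp_force: 66.3
```

step_arm --rows '[[[0,0,0.001],[0,0,0],1],[[0,0,0.002],[0,0,0],1],[[0,0,0.002],[0,0,0],1],[[0,0,0.06],[0,0,0],1],[[0,0,0.17],[0,0,0],1]]'

```text
t: 24.38
tcp_pos: [467.8, -188.3, 101.8]
tool_rot: [0.731, 0.682, -0.002, -0.002]
contact_force: [0.9, -0.3, 1.2]
gripper_width: 1.003
grasp_force: 0.0
```

To row units: 260 mm / 500 = 0.52, 205 mm / 500 = 0.41, 0.335 rad / 2 = 0.1675.

step_arm --rows '[[[-0.006,0.08,0.01],[0,0,0.035],0.3],[[-0.016,0.19,0.01],[0,0,0.07],0.3],[[-0.024,0.3,0.01],[0,0,0.105],0.3],[[-0.032,0.41,0.01],[0,0,0.14],0.3],[[-0.04,0.52,0.01],[0,0,0.1675],0.3]]'

```text
t: 25.0
tcp_pos: [449.5, 72.4, 108.0]
tool_rot: [0.606, 0.795, 0.0, 0.0]
contact_force: [1.3, -0.4, 0.2]
gripper_width: 0.65
grasp_force: 0.0
```

To row units: 120 mm / 500 = 0.24, 100 mm / 500 = 0.2.

step_arm --rows '[[[-0.008,0.11,0],[0,0,0],0.3],[[-0.016,0.2,-0.02],[0,0,0],0.3],[[-0.018,0.24,-0.07],[0,0,0],0.3],[[-0.018,0.24,-0.09],[0,0,0],0.3],[[-0.018,0.24,-0.09],[0,0,0],0.3]]'

```text
t: 25.62
tcp_pos: [440.3, 188.7, 62.2]
tool_rot: [0.608, 0.794, -0.001, 0.0]
contact_force: [1.5, -0.1, 0.4]
gripper_width: 0.648
grasp_force: 0.0
```

step_arm --rows '[[[0,0,0],[0,0,0],0.3],[[0,0,0],[0,0,0],0.3]]'

```text
t: 25.88
tcp_pos: [441.6, 189.8, 63.7]
tool_rot: [0.608, 0.794, 0.001, 0.0]
contact_force: [1.0, -0.6, 0.7]
gripper_width: 0.655
grasp_force: 0.0
```

```bash
python3 - <<'E'
from parts import *
shot('wrist','w7'); s=sense(); print(s['t'],s['tcp_pos'],s['tool_rot'])
print(proj('w7',(s['tcp_pos'][0],s['tcp_pos'][1],20)))
im=cv2.imread('pics/w7.png'); shot('top','top7'); b=cv2.imread('pics/top7.png')
cv2.imwrite('pics/m7.png',np.hstack([cv2.resize(im[60:360,80:480],(400,300)),cv2.resize(b[150:330,140:380],(400,300),interpolation=cv2.INTER_CUBIC)]))
E
```

```text
25.925 [441.40122414 189.99011898  63.54384692] [6.07756110e-01 7.94123399e-01 6.46134159e-04 3.47772565e-04]
(np.float64(275.97565460753464), np.float64(239.84199164670153))
```

View pics/m7.png

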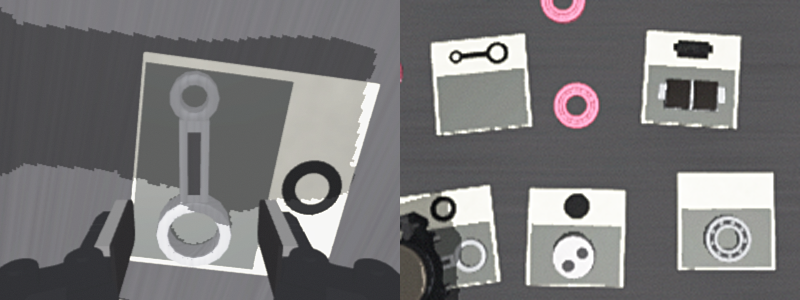

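The rod is vertical in the wrist crop: small ring at (194,96), big ring at (194,234). In the top crop the pad at (690,94), piston and bearing all sit centred. I'll check the rod's origin along its length.

```bash
python3 - <<'E'
from h import *
B=onz('w7',(274,294),20);S=onz('w7',(274,156),20);d=S-B;print(B,S,np.linalg.norm(d),B+d*35.5/80,np.arctan2(-d[0],d[1]))
g=cv2.imread('pics/w7.png')[285:345,230:320]; 
g=cv2.cvtColor(cv2.imread('pics/w7.png'),cv2.COLOR_BGR2GRAY)
print(g[125:345:2,274])
E
```

```text
[449.2312589 156.5631884  20.       ] [428.31626357 234.62602151  20.        ] 80.81610571850419 [439.95022972 191.20357059  20.        ] 0.2617769445807063
[195 193 103 126 136 155 158 153 147 143 112  99  99  99  99  98  98  99
  98  98  97 123 134 134 154 155 150 144 146 145 147 147 146 146  81  77
  78  78  78  77  77  77  77  78  78  77  77  77  77  77  77  77  77  78
  77  78  78  77  77  76  76  77  78  77  74 134 146 145 146 153 149 149
 146 178 165 164 163 162 162 162 163 164 163 162 161 162 162 161 161 160
 126 135 135 139 137 131 162 241 238 237 237 205 122 124 124 123 123 123
 123 123]
```

To row units: -43 mm / 500 = -0.086, -39 mm / 500 = -0.078.

step_arm --rows '[[[0,0.001,-0.044],[0,0,0],0.2],[[0,0.001,-0.078],[0,0,0],0],[[0,0.001,-0.086],[0,0,0],-0.2],[[0,0.001,-0.086],[0,0,0],-0.4],[[0,0.001,-0.086],[0,0,0],-1]]'

```text
t: 26.6
tcp_pos: [441.4, 191.3, 20.7]
tool_rot: [0.607, 0.795, 0.001, 0.0]
contact_force: [-0.5, -0.1, -1.3]
gripper_width: 0.165
grasp_force: 59.8
```

step_arm --rows '[[[0,0,0],[0,0,0],-1],[[0,0,0],[0,0,0],-1],[[0,0,0],[0,0,0],-1],[[0,0,0],[0,0,0],-1]]'

```text
t: 27.1
tcp_pos: [441.4, 191.4, 20.7]
tool_rot: [0.607, 0.795, 0.001, 0.0]
contact_force: [-1.0, -0.7, 6.5]
gripper_width: 0.162
grasp_force: 60.7
```

To row units: 90 mm / 500 = 0.18, 55 mm / 500 = 0.11, -0.168 rad / 2 = -0.084.

step_arm --rows '[[[0,0,0.016],[0,0,0],-1],[[0,0,0.06],[0,0,0],-1],[[0.02,-0.004,0.1],[0,0,-0.02],-1],[[0.09,-0.018,0.11],[0,0,-0.05],-1],[[0.18,-0.036,0.11],[0,0,-0.084],-1]]'

```text
t: 27.72
tcp_pos: [530.7, 174.3, 75.4]
tool_rot: [0.672, 0.741, 0.0, -0.001]
contact_force: [0.9, 0.1, -1.8]
gripper_width: 0.164
grasp_force: 59.8
```

To row units: 129.5 mm / 500 = 0.259, 118 mm / 500 = 0.236.

step_arm --rows '[[[0.09,-0.018,0],[0,0,0],-1],[[0.18,-0.036,0],[0,0,0],-1],[[0.236,-0.048,0],[0,0,0],-1],[[0.259,-0.0522,-0.02],[0,0,0],-1],[[0.259,-0.0522,-0.05],[0,0,0],-1]]'

```text
t: 28.35
tcp_pos: [659.8, 147.0, 48.6]
tool_rot: [0.672, 0.741, -0.0, -0.0]
contact_force: [-0.7, 0.0, -2.5]
gripper_width: 0.165
grasp_force: 59.8
```

To row units: -29 mm / 500 = -0.058, -27 mm / 500 = -0.054.

step_arm --rows '[[[0,0,-0.02],[0,0,0],-1],[[0,0,-0.04],[0,0,0],-1],[[0,0,-0.054],[0,0,0],-1],[[0,0,-0.058],[0,0,0],-1],[[0,0,-0.058],[0,0,0],-1]]'

```text
t: 28.98
tcp_pos: [660.5, 147.2, 21.2]
tool_rot: [0.672, 0.741, 0.0, 0.0]
contact_force: [0.0, -0.7, -2.6]
gripper_width: 0.164
grasp_force: 59.8
```

To row units: -0.8 mm / 500 = -0.0016, -0.4 mm / 500 = -0.0008.

step_arm --rows '[[[0,0,-0.0008],[0,0,0],-1],[[0,0,-0.0016],[0,0,0],-1],[[0,0,-0.0016],[0,0,0],-1]]'

```text
t: 29.35
tcp_pos: [660.7, 147.0, 20.8]
tool_rot: [0.672, 0.741, 0.0, 0.0]
contact_force: [-1.1, 0.4, 3.1]
gripper_width: 0.161
grasp_force: 60.3
```

To row units: 60 mm / 500 = 0.12, 20 mm / 500 = 0.04.

step_arm --rows '[[[0,0,0.001],[0,0,0],0],[[0,0,0.002],[0,0,0],0],[[0,0,0.002],[0,0,0],0],[[0,0,0.04],[0,0,0],0],[[0,0,0.12],[0,0,0],0.5]]'

```text
t: 29.98
tcp_pos: [658.7, 146.9, 79.6]
tool_rot: [0.672, 0.741, -0.002, -0.001]
contact_force: [0.8, 0.6, 0.1]
gripper_width: 0.701
grasp_force: 0.0
```

To row units: -230 mm / 500 = -0.46, -180 mm / 500 = -0.36.

step_arm --rows '[[[-0.04,-0.072,0.04],[0,0,0],1],[[-0.094,-0.166,0.04],[0,0,0],1],[[-0.148,-0.262,0.04],[0,0,0],1],[[-0.204,-0.36,0.04],[0,0,0],1],[[-0.26,-0.46,0.04],[0,0,0],1]]'

```text
t: 30.6
tcp_pos: [530.0, -84.6, 101.7]
tool_rot: [0.672, 0.741, 0.001, 0.001]
contact_force: [0.3, -0.7, 0.8]
gripper_width: 0.997
grasp_force: 0.0
```

To row units: -106.4 mm / 500 = -0.2128, -88 mm / 500 = -0.176.

step_arm --rows '[[[-0.054,-0.096,0],[0,0,0],1],[[-0.1,-0.176,-0.02],[0,0,0],1],[[-0.121,-0.2128,-0.06],[0,0,0],1],[[-0.121,-0.2128,-0.07],[0,0,0],1],[[-0.121,-0.2128,-0.07],[0,0,0],1]]'

```text
t: 31.22
tcp_pos: [470.8, -188.0, 65.6]
tool_rot: [0.671, 0.741, 0.001, 0.0]
contact_force: [0.3, 0.5, -1.4]
gripper_width: 0.997
grasp_force: 0.0
```

To row units: -47 mm / 500 = -0.094, -45 mm / 500 = -0.09.

step_arm --rows '[[[0,0,-0.02],[0,0,0],1],[[0,0,-0.06],[0,0,0],1],[[0,0,-0.09],[0,0,0],1],[[0,0,-0.094],[0,0,0],1],[[0,0,-0.094],[0,0,0],0.5]]'

```text
t: 31.85
tcp_pos: [470.0, -189.3, 18.1]
tool_rot: [0.671, 0.741, -0.0, 0.0]
contact_force: [0.2, 0.7, -0.6]
gripper_width: 0.816
grasp_force: 0.0
```

step_arm --rows '[[[0,0,0],[0,0,0],-1],[[0,0,0],[0,0,0],-1],[[0,0,0],[0,0,0],-1],[[0,0,0],[0,0,0],-1]]'

```text
t: 32.35
tcp_pos: [470.2, -189.6, 19.4]
tool_rot: [0.672, 0.741, 0.001, 0.0]
contact_force: [-1.4, 1.1, 4.3]
gripper_width: 0.692
grasp_force: 63.1
```

step_arm --rows '[[[0,0,0.016],[0,0,0],-1],[[0,0,0.07],[0,0,0],-1],[[0,0.01,0.14],[0,0,0],-1],[[-0.004,0.08,0.17],[0,0,0],-1],[[-0.01,0.17,0.17],[0,0,0],-1]]'

```text
t: 32.98
tcp_pos: [466.1, -105.2, 105.2]
tool_rot: [0.673, 0.74, 0.001, 0.002]
contact_force: [0.1, 0.9, -2.3]
gripper_width: 0.694
grasp_force: 65.4
```

To row units: 245 mm / 500 = 0.49, 200 mm / 500 = 0.4.

step_arm --rows '[[[-0.006,0.1,0],[0,0,0],-1],[[-0.012,0.2,0],[0,0,0],-1],[[-0.018,0.3,0],[0,0,0],-1],[[-0.024,0.4,0],[0,0,0],-1],[[-0.03,0.49,0],[0,0,0],-1]]'

```text
t: 33.6
tcp_pos: [449.4, 142.6, 103.5]
tool_rot: [0.671, 0.741, 0.0, 0.0]
contact_force: [0.5, 0.3, -2.0]
gripper_width: 0.692
grasp_force: 65.4
```

To row units: -72 mm / 500 = -0.144, -62 mm / 500 = -0.124.

step_arm --rows '[[[-0.006,0.07,0],[0,0,0],-1],[[-0.006,0.0952,-0.03],[0,0,0],-1],[[-0.006,0.0952,-0.08],[0,0,0],-1],[[-0.006,0.0952,-0.124],[0,0,0],-1],[[-0.006,0.0952,-0.144],[0,0,0],-1]]'

```text
t: 34.22
tcp_pos: [445.6, 186.0, 29.2]
tool_rot: [0.672, 0.74, -0.002, -0.0]
contact_force: [1.1, 0.6, -2.2]
gripper_width: 0.69
grasp_force: 65.3
```

To row units: -11.5 mm / 500 = -0.023, -11 mm / 500 = -0.022.

step_arm --rows '[[[0,0,-0.01],[0,0,0],-1],[[0,0,-0.018],[0,0,0],-1],[[0,0,-0.022],[0,0,0],-1],[[0,0,-0.023],[0,0,0],-1],[[0,0,-0.023],[0,0,0],-1]]'

```text
t: 34.85
tcp_pos: [446.9, 188.4, 19.8]
tool_rot: [0.672, 0.741, 0.0, 0.0]
contact_force: [0.1, 0.2, -2.1]
gripper_width: 0.692
grasp_force: 65.4
```

Still hanging, so I'll lower until it touches.

To row units: -0.8 mm / 500 = -0.0016, -0.4 mm / 500 = -0.0008.

step_arm --rows '[[[0,0,-0.0008],[0,0,0],-1],[[0,0,-0.0016],[0,0,0],-1],[[0,0,-0.0016],[0,0,0],-1]]'

```text
t: 35.22
tcp_pos: [446.9, 188.4, 19.4]
tool_rot: [0.672, 0.741, 0.0, -0.0]
contact_force: [-1.7, -0.7, 5.5]
gripper_width: 0.689
grasp_force: 66.1
```

To row units: 85 mm / 500 = 0.17, 30 mm / 500 = 0.06.

step_arm --rows '[[[0,0,0.001],[0,0,0],1],[[0,0,0.002],[0,0,0],1],[[0,0,0.002],[0,0,0],1],[[0,0,0.06],[0,0,0],1],[[0,0,0.17],[0,0,0],1]]'

```text
t: 35.85
tcp_pos: [444.6, 187.5, 102.7]
tool_rot: [0.672, 0.741, -0.003, -0.001]
contact_force: [0.7, 0.8, 0.7]
gripper_width: 1.002
grasp_force: 0.0
```

step_arm --rows '[[[0,0.06,0.1],[0,0,0],1],[[0,0.14,0.19],[0,0,0],1],[[0,0.22,0.26],[0,0,0],1],[[-0.04,0.32,0.26],[0,0,0],1],[[-0.08,0.4,0.26],[0,0,0],1]]'

```text
t: 36.48
tcp_pos: [406.0, 390.6, 234.1]
tool_rot: [0.671, 0.741, 0.001, -0.0]
contact_force: [-0.7, 0.1, 0.8]
gripper_width: 1.001
grasp_force: 0.0
```

step_arm --rows '[[[0,0,0],[0,0,0],1],[[0,0,0],[0,0,0],1],[[0,0,0],[0,0,0],1]]'

```text
t: 36.85
tcp_pos: [407.8, 386.5, 233.7]
tool_rot: [0.673, 0.74, -0.0, 0.0]
contact_force: [0.5, -0.3, 0.2]
gripper_width: 1.004
grasp_force: 0.0
```

```bash
python3 - <<'E'
from h import *
shot('top','top9'); b=cv2.imread('pics/top9.png')
cv2.imwrite('pics/m9.png',cv2.resize(b[130:340,120:400],None,fx=2.8,fy=2.8,interpolation=cv2.INTER_CUBIC)); print(sense()['t'])
T={'rod':(660.2,147,.097,20),'bearing':(446.5,188.3,.131,22),'piston':(448.5,16,-.025,52),'pad':(665.7,-143.2,-.069,20)}
for n,(x,y,a,z) in T.items():
    u,v=proj('top9',(x,y,z)); print(n,round((u+.5-120)*2.8),round((v+.5-130)*2.8))
    if n=='rod': print([[round(float(q)) for q in (np.array(proj('top9',(x-k*np.sin(a),y+k*np.cos(a),z)))+.5-[120,130])*2.8] for k in (44.5,-35.5)])
E
```

```text
36.9
rod 192 222
[[137, 227], [235, 217]]
bearing 134 488
piston 347 487
pad 547 213
```

View pics/m9.png

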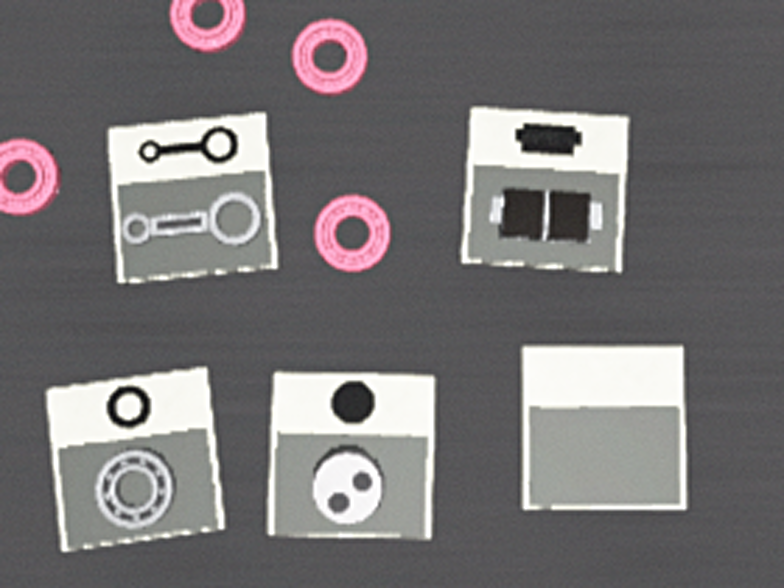

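The final view shows every part at its predicted pixel, within about 1 mm. The rod ends are at (135,228) and (235,218), the bearing at (134,488), the piston at (347,487) and the pad at (546,215).

```bash
python3 -c "
from plant import hand_in
print(hand_in())"
```

```text
the job is handed in; nothing more can be done
None
```

The job is handed in at about 37 s: all four parts are on their matching trays, upright, centred and lengthwise, each lowered to contact before release, and nothing went near the oil bottle.

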